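Open the bench dust collector for a filter change

TASK

The jeweller's dust collector on the bench is due for a filter change: first switch it off by pressing the raised half of its red rocker down, then press the orange snap tab down until the lid springs free, and push the blue lid by its upright rib along its track, all the way onto the deck at the other end, so that the whole filter lies open. Everything is done by pressing and pushing: lift nothing, do not touch the paper filter, and leave the tools lying round the collector where they are.

Things in the scene. Friction and masses are not known exactly. Their poses are not given: they have to be found in the camera images.
- collector: Grey bench dust collector, 144 (x) x 248 (y) x 62 mm, fixed. Origin on the bench under the track's middle line; z up, +y along the track from the orange tab's end to the deck's, -x side: strip with red switch. Lid seat (over the filter) at -y: its black rails' lips, 70.5 mm high, overlap the lid's edges. At +y a deck level with the seat (62 mm), 3.5 mm kerbs, ends at a 73 mm high stop. Tab-end wall at y = -83 mm.
- lid: Blue plastic filter lid, 84 (x) x 110 (y) mm, 4 mm thick (middle 7), 0.12 kg, loose in its track. Origin: centre of underside; axes as the collector's. Shut: y = -20, z = 62 mm in the collector's frame, held by the tab. Tab fully pressed: springs push it some 13 mm to +y, where the tab cannot catch it again. Then it slides with about 1 N; end stop at 122 mm of travel (y = +102 mm).
- lid_rib (a point): Centre of the top edge of the upright push rib across the lid: 56 mm wide (x), 9 mm thick (y), 15 mm above the lid's middle, top 84 mm above the bench, 38 mm from the lid's edge on the tab side. On its tab side 33 mm of flat lid (69 mm above the bench) leave room for a fingertip that pushes the rib towards the collector's +y.
- tab_pad (a point): Centre of the top of the orange ribbed press pad of the snap tab, 40 mm (x) by 28 mm (y), 78 mm above the bench at rest, just beyond the lid at the collector's -y end. It moves with the tab.
- snap_tab (a joint): Snap tab, rad: 0 at rest, 0.16 pressed fully down (the pad sinks about 10 mm). It frees the lid at about 0.12; needs about 2 to 6 N at the pad; springs back when released.
- switch_rocker (a joint): Red rocker switch, rad: 0 = on (half towards the collector's +y raised), 0.32 = off (that half pressed level). Stays where it is left; takes about 3 N.
- switch_off_half (a point): Middle of the face of the raised half of the red rocker (half 20 mm long in y, 22 mm wide in x, white mark near its outer end), about 71 mm above the bench when on, 67 mm when off. It moves with the rocker.
- filter: Pleated paper filter in a card frame, 66 by 58 mm, under the lid; its top lies 55 mm above the bench, 7 mm below the lid's underside. Origin at the centre of its underside. Not to be touched.
- handpiece_tip (a point): Lower tip of the flex-shaft handpiece that hangs over the bench, 22 mm thick, from here (367 mm above the bench) up to its hanger; fixed. Not part of the job: keep the arm clear of it.
- calliper: Steel calliper, 43 x 200 x 6 mm, loose on the bench on the control strip's side of the collector; origin under its middle. Leave it.
- ring_blank: White square card with a ring on it, 26 x 28 x 6 mm, loose beyond the tab end; origin under its middle. Leave it.
- drill_box: Small clear yellowish box of drills, 38 x 55 x 17 mm, loose beyond the tab end; origin under its middle. Leave it.
- red_cutters: Red-handled cutters, 49 x 149 x 12 mm, loose farther off beyond the tab end; origin under its middle. Leave it.

How it is judged:
By the outcome, as a careful person would: the job done as asked, in the order asked, and still so for the second after the job is handed in, with the robot touching nothing.
It also fails if it takes over 42 s, if anything falls off the work surface, if the arm or the gripper's body presses on something with over 40 N, if the wrist force passes 120 N, or if a joint passes its speed limit or range.

ROBOT

A 6-joint arm with a two-finger parallel gripper is mounted at the origin on a cart in front of the work surface, level with it; the furniture and walls round the work are solid. World frame = base frame: x ahead of the robot, y to its left, z up, the work surface at z = 0. Lengths are in mm, angles in rad, forces in N, time in s.
With the tool pointing down it reaches from about 350 to 950 mm from the base axis. Payload 17.4 kg.
Tool frame: the origin (TCP) lies at the very end of the fingers, on their centre line; the grasp point (between the pads) lies 19 mm behind it; z points along the fingers, y is the line along which they close (so a half turn about z gives the same grasp; the last joint's range is limited). The gripper opens to 93 mm and grips with 3 to 60 N. Pads are 15 mm wide; open, the fingers measure 128 mm over their backs; the gripper's body (75 mm by 188 mm) begins 65 mm behind the grasp point.
Start: joints at [-1.143, 0.116, 1.442, -0, 1.584, -0.038], TCP at [303.16, -603.097, 218.646] pointing down, gripper open.
Joint ranges: [-2.83, 2.83], [-0.83, 2.19], [0.07, 2.5], [-1.14, 4.28], [0.01, 3], [-2.97, 2.97]. Speed limits (rad/s): [1.89, 1.89, 2.22, 3.14, 3.14, 3.14].

INTERFACE

Orientations are given as a unit quaternion [w, x, y, z].
In Python, from cell import arm, viewer, spotter gives the robot as it stands. The module is installed in compiled form; this text tells all that it offers.
- The arm moves only by the tool apply_moves, never from a script. Its argument "moves" is a list of rows, each a list of 5 numbers: the gripper's target within -1 to 1 (fully open at 1, half-way at 0, shut at -1), then the shift along the tool's x, y, z in m, then the turn about the tool's z in degrees. A call has exactly 10 rows; each row is the pose to reach, as a shift and turn from the pose commanded when the call began, along the tool's axes at that moment; what a row does not reach only later rows make up. A row lasts 1/8 s, in which the tool goes at most 62.5 mm and 10.7 degrees, less where a joint would pass 70% of its speed; a pose out of reach is approached as far as the arm can. A call with a gripper value outside its range is refused whole. The fingers move at their own pace and stop on an object; "newtons" is the grip in N (left out, the last holds). Time passes only in rows, so rows that repeat a pose let the fingers close, or fill a call up. It gives the time, the measured TCP pose, the force, the opening and the grip force at its end, in the units of the state.
- arm.observe(): the state, without advancing time (a new reading comes with each control period).
- viewer.grab_frame(name): name is "scene" or "top"; returns (picture, depth): 384x512x3 uint8, blue, green, red; 384x512 float32, mm along the optical axis (not along the pixel's ray), 0 where there is no reading.
- viewer.camera_info(name): a dict with "fx", "fy", "cx", "cy" (pixels), "k1" (the pictures are not rectified: a ray, as slopes to the right and down, at radius r is drawn at 1 + k1 r^2 times it, then the intrinsics apply), "cam_to_world" (4x4, takes a point from camera to world coordinates). Camera axes: x right, y down, z forward; pixel columns grow to the right and rows downward; lengths in mm; the calibration is good to about 2 mm. A picture is of the moment at which its call begins. camera_info takes no time and is no camera call.
- arm.close_job(): hands the job in; it is judged then, once.
Trained networks look in the newest picture that a camera, given by its name, has taken for a name from the list of things; names that differ only in an ending like _2 or _b are one class to them, and where a whole thing is asked for, a point or a joint stands for the part that bears it (a point fixed in the world has none). Each returns a list of dicts, best first, with "p" (0 to 1); they miss things now and then, are a little off and sometimes report something else, mostly with a low value. They report only what shows in the picture. A call takes as long as a camera call.
- spotter.recognise(camera, thing): "point" ([column, row] in pixels, amid what is visible of it).
- spotter.tip_of(camera, thing): "point" ([column, row] in pixels: a listed point, or the origin of a listed thing).
The state is a dict: "time": time; "joints": joint angles; "joint_vel": joint speeds; "effort": joint torques, N m; "ee_pos": TCP position; "eef_rot": TCP orientation; "ft_force": force on the tool from outside, world axes, zero at the start; "ft_torque": the same for the moment, N m; "gripper_width": opening from 0.0 (shut) to 1.0 (fully open); "gripper_force": force on a finger pad.
Only numpy, scipy, OpenCV 4.12 (cv2) and the standard library are available. Lean on these libraries where they do the work, as an engineer would, in place of code of your own. Each camera call takes 0.05 s, during which the arm holds its last target. There are 200 camera calls.

## Working session

There is one attempt and no reset: what is moved stays moved. The work goes in short steps, Python scripts to look and compute and a tool call to move; the robot and the scene stay as the last step left them, time stands still between calls to the robot, and variables do not carry over. Pictures are saved under pics/ and viewed, at most 10 in all, crops included, and the job is handed in when it is done.

Besides the shell and the picture viewer there is one more tool, called after ">>>" as a command line: name --pt "numbers of a row" for each row, then --argument value for the rest. apply_moves: Moves the arm, as the interface text tells. Its arguments: {"type":"object","properties":{"moves":{"type":"array"},"newtons":{"type":"number"}},"required":["moves"]}

```bash
mkdir -p pics; cat > h.py <<'E'
import numpy as np, cv2
from cell import arm, viewer, spotter
def ray(cam,px):
    c=viewer.camera_info(cam); T=np.array(c["cam_to_world"])
    K=np.array([[c["fx"],0,c["cx"]],[0,c["fy"],c["cy"]],[0,0,1.]])
    u=cv2.undistortPoints(np.array([[px]],float),K,np.array([c["k1"],0,0,0,0.]))[0,0]
    return T[:3,3],T[:3,:3]@np.array([u[0],u[1],1.])
def at_z(cam,px,z):
    o,d=ray(cam,px); return o+d*(z-o[2])/d[2]
def at_d(cam,px,D):
    o,d=ray(cam,px); r,c=int(round(px[1])),int(round(px[0])); return o+d*np.median(D[r-1:r+2,c-1:c+2])
E
python3 - <<'E'
from h import *
for c in("scene","top"):
    p,D=viewer.grab_frame(c); cv2.imwrite(f"pics/{c}0.png",p)
    for t,z in(("tab_pad",78),("lid_rib",84),("switch_off_half",71),("collector",0),("lid",62),("handpiece_tip",367)):
        for r in spotter.tip_of(c,t)[:2]:
            print(c,t,round(r["p"],2),np.round(r["point"]),at_z(c,r["point"],z).round(1),at_d(c,r["point"],D).round(1))
s=arm.observe();print(s["time"],s["ee_pos"],s["eef_rot"],s["gripper_width"])
E
```

```text
scene tab_pad 0.48 [248. 210.] [547.2 125.6  78. ] [546.7 126.1  79. ]
scene lid_rib 0.71 [241. 229.] [513.1 179.8  84. ] [513.  179.8  84.1]
scene switch_off_half 0.59 [256. 280.] [395.1 244.2  71. ] [394.7 244.7  72.2]
scene collector 0.78 [239. 263.] [487.1 212.4   0. ] [458.8 237.2  60.8]
scene lid 0.62 [240. 241.] [500.4 194.5  62. ] [496.7 197.8  69.3]
scene lid 0.4 [245. 232.] [512.  169.6  62. ] [501.  179.7  83.1]
scene handpiece_tip 0.98 [309.  93.] [523.5 -34.2 367. ] [521.7 -31.9 369.4]
top tab_pad 0.54 [265. 194.] [533.3 133.4  78. ] [533.3 133.4  78.6]
top lid_rib 0.82 [248. 204.] [505.7 181.5  84. ] [505.8 181.6  83.7]
top switch_off_half 0.51 [227. 246.] [386.6 239.   71. ] [386.6 238.8  72.5]
top collector 0.84 [238. 210.] [493.4 213.8   0. ] [487.5 208.8  69.5]
top lid 0.93 [243. 209.] [491.1 194.6  62. ] [490.5 194.2  68.2]
top handpiece_tip 0.86 [347. 187.] [511.2 -33.8 367. ] [ 567.5 -121.5    1.1]
0.7 [ 303.13810494 -603.09473542  218.63142727] [-1.41341609e-05  9.73003222e-01  2.30791528e-01 -2.37390408e-05] 0.9994851665278051
```

View pics/scene0.png

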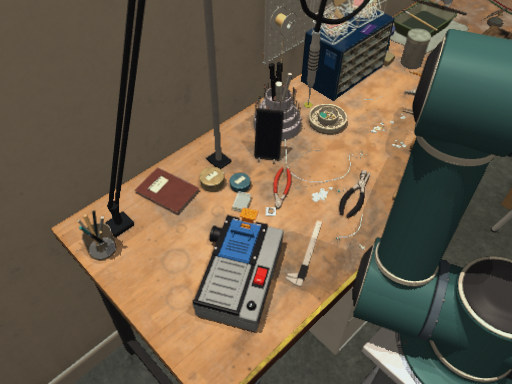

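View pics/top0.png

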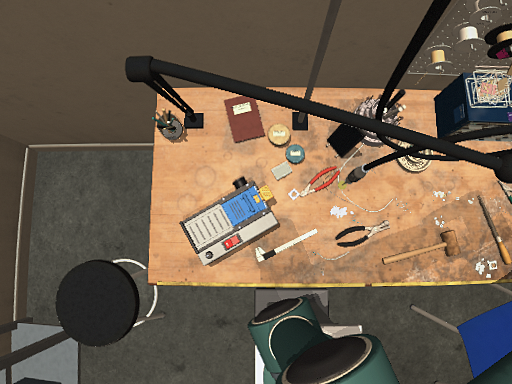

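The scene view shows the collector at about (240,270), with the orange tab at (248,213), blue lid at (240,240) and red switch at (261,276). The top view shows the same, with the tab at (265,194) and deck end at (195,235). A lamp arm crosses above. Next I'll fit the pose from the depth cloud.

```bash
cat >> h.py <<'E'
def cloud(cam,D):
    c=viewer.camera_info(cam); T=np.array(c["cam_to_world"]); h,w=D.shape
    K=np.array([[c["fx"],0,c["cx"]],[0,c["fy"],c["cy"]],[0,0,1.]])
    g=np.stack(np.meshgrid(np.arange(w),np.arange(h)),-1).reshape(-1,1,2).astype(float)
    u=cv2.undistortPoints(g,K,np.array([c["k1"],0,0,0,0.]))[:,0]
    P=np.c_[u,np.ones(len(u))]*D.reshape(-1,1)
    return (P@T[:3,:3].T+T[:3,3]).reshape(h,w,3)
E
python3 - <<'E'
from h import *
for c in("scene","top"):
    p,D=viewer.grab_frame(c); P=cloud(c,D); hsv=cv2.cvtColor(p,cv2.COLOR_BGR2HSV)
    near=(abs(P[...,0]-470)<180)&(abs(P[...,1]-220)<180)&(D>0)
    m=near&(P[...,2]>52)&(P[...,2]<80)
    n,l,st,_=cv2.connectedComponentsWithStats(m.astype(np.uint8)); m=l==1+np.argmax(st[1:,4])
    print(c,"body",cv2.minAreaRect(P[m][:,:2].astype(np.float32)))
    H,S,V=hsv[...,0],hsv[...,1],hsv[...,2]
    for nm,k in(("blue",(H>95)&(H<125)&(S>120)),("red",((H<6)|(H>174))&(S>150)),("orange",(H>8)&(H<26)&(S>170))):
        q=m&k&(P[...,2]>58); X=P[q]
        print(nm,len(X),X.mean(0).round(1),cv2.minAreaRect(X[:,:2].astype(np.float32)))
    # rib
    q=near&(P[...,2]>80)&(P[...,2]<90)&(H>95)&(H<125); X=P[q];print("rib",len(X),X.mean(0).round(1), cv2.minAreaRect(X[:,:2].astype(np.float32)))
    q=(P[...,2]>120)&(D>0)&(abs(P[...,0]-470)<200)&(abs(P[...,1]-150)<250)
    X=P[q]; print("high",len(X)); 
    for x in X[::max(1,len(X)//25)]: print(x.round())
    x0,y0=(180,190) if c=="scene" else (170,160)
    cv2.imwrite(f"pics/{c}1.png",cv2.resize(p[y0:y0+150,x0:x0+130],None,fx=4,fy=4,interpolation=cv2.INTER_CUBIC)[:600])
E
```

```text
scene body ((459.4347839355469, 227.1843719482422), (145.69825744628906, 277.937744140625), 30.238996505737305)
blue 1078 [495.7 204.1  69.5] ((500.918212890625, 195.4844512939453), (77.50501251220703, 111.78721618652344), 29.115989685058594)
red 177 [398.4 228.8  68.4] ((399.1232604980469, 229.03634643554688), (24.719715118408203, 44.5123291015625), 31.03643226623535)
orange 165 [534.6 137.8  73.5] ((535.0494384765625, 139.16966247558594), (37.24073028564453, 46.098567962646484), 23.5222225189209)
rib 93 [508.5 181.   84. ] ((508.9461975097656, 180.57626342773438), (55.416629791259766, 10.754575729370117), 28.883161544799805)
high 2389
[612. 300. 666.]
[611. 281. 655.]
[524. -33. 565.]
[610. 298. 651.]
[612. 282. 639.]
[565. -57. 518.]
[515. -32. 543.]
[522. -27. 535.]
[625. 308. 619.]
[625. 287. 604.]
[625. 290. 598.]
[520. -21. 502.]
[517. -22. 495.]
[516. -16. 489.]
[527. -22. 472.]
[639. 293. 555.]
[636. 309. 556.]
[642. 315. 548.]
[509. -31. 442.]
[651. 317. 529.]
[648. 298. 513.]
[511. -25. 412.]
[517. -24. 397.]
[521. -29. 376.]
[670. 326. 465.]
[516. -25. 341.]
top body ((46
[... 371 characters left out ...]
2.5 135.6  70.9] ((535.197021484375, 129.69094848632812), (30.957015991210938, 28.584409713745117), 36.34532928466797)
rib 60 [510.3 181.4  84.2] ((510.01361083984375, 181.08641052246094), (53.83807373046875, 8.847930908203125), 30.678041458129883)
high 8607
[564.  20. 870.]
[562.  16. 850.]
[561.  11. 821.]
[565.   9. 786.]
[591. 236. 723.]
[591. 280. 714.]
[582. 204. 722.]
[586. 268. 706.]
[573. 183. 723.]
[569. 185. 721.]
[564. 162. 721.]
[559. 123. 723.]
[556. 148. 716.]
[548. 106. 722.]
[543. 106. 717.]
[536.  41. 721.]
[531.  18. 718.]
[524.  37. 712.]
[524. -90. 697.]
[511. -11. 717.]
[506. -35. 720.]
[501. -74. 718.]
[496. -61. 717.]
[490. -79. 716.]
[520. -19. 480.]
[271.  -9. 621.]
```

View pics/scene1.png

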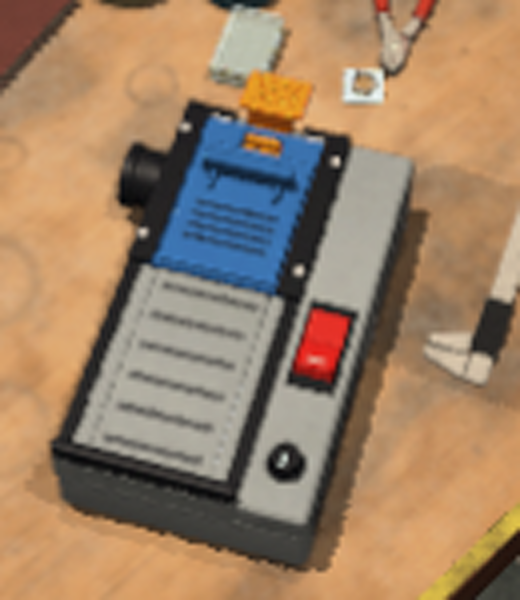

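>>> apply_moves --pt "-1 0.03 -0.05 0 -9" --pt "-1 0.06 -0.1 0 -18" --pt "-1 0.1 -0.15 0 -28" --pt "-1 0.13 -0.2 0 -37" --pt "-1 0.16 -0.25 0 -46" --pt "-1 0.2 -0.31 0 -56" --pt "-1 0.24 -0.37 0 -65" --pt "-1 0.27 -0.42 0 -74" --pt "-1 0.31 -0.48 0 -84" --pt "-1 0.34 -0.53 0 -93.6" --newtons 20

```text
time: 2.05
ee_pos: [366.8, 2.6, 219.0]
eef_rot: [0.001, 0.498, 0.867, 0.0]
ft_force: [1.6, -0.8, -0.2]
gripper_width: 0.013
gripper_force: 0.0
```

```bash
cat >> h.py <<'E'
from scipy.spatial.transform import Rotation as R
TH=np.radians(30.3); YA=np.array([-np.sin(TH),np.cos(TH)]); XA=np.array([np.cos(TH),np.sin(TH)])
O=np.array([490.8,213.])
def need(w):
    s=arm.observe(); q=np.array(s["eef_rot"]); M=R.from_quat(q[[1,2,3,0]]).as_matrix()
    print("t",s["time"],"pos",np.round(s["ee_pos"],1),"F",np.round(s["ft_force"],1),"w",round(s["gripper_width"],2),"yaw",np.degrees(np.arctan2(M[1,0],M[0,0])).round(2), "j",np.round(s["joints"],2))
    print("shift",(M.T@(np.array(w)-s["ee_pos"])).round(1))
def C(x,y,z): return [*(O+x*XA+y*YA),z]
E
python3 -c "
from h import *
need([392,239,120])"
```

```text
t 2.05 pos [366.8   2.6 219. ] F [ 1.6 -0.8 -0.2] w 0.01 yaw 120.29 j [-0.06 -0.6   2.03  0.    1.71 -0.59]
shift [191.5 140.9  99.1]
```

>>> apply_moves --pt "-1 0.04 0.03 0.02 0" --pt "-1 0.08 0.06 0.04 0" --pt "-1 0.12 0.09 0.06 0" --pt "-1 0.15 0.11 0.08 0" --pt "-1 0.18 0.135 0.09 0" --pt "-1 0.18 0.135 0.1 0" --pt "-1 0.18 0.135 0.1 0" --pt "-1 0.18 0.135 0.1 0" --pt "-1 0.18 0.135 0.1 0" --pt "-1 0.18 0.135 0.1 0"

```text
time: 3.3
ee_pos: [394.2, 223.7, 119.1]
eef_rot: [0.0, 0.5, 0.866, 0.0]
ft_force: [0.5, 0.2, -0.5]
gripper_width: 0.005
gripper_force: 0.0
```

```bash
python3 - <<'E'
from h import *
for c in("scene","top"):
    p,D=viewer.grab_frame(c)
    for t,z in(("tab_pad",78),("switch_off_half",71)):
        for r in spotter.tip_of(c,t)[:1]: print(c,t,round(r["p"],2),np.round(r["point"]),at_z(c,r["point"],z).round(1))
    x0,y0=(180,170) if c=="scene" else (170,140)
    cv2.imwrite(f"pics/{c}2.png",cv2.resize(p[y0:y0+140,x0:x0+150],None,fx=4,fy=4,interpolation=cv2.INTER_CUBIC))
need([392,239,90])
E
```

```text
scene tab_pad 0.51 [250. 212.] [538.8 124.8  78. ]
scene switch_off_half 0.66 [258. 278.] [394.7 237.5  71. ]
top tab_pad 0.69 [265. 192.] [540.3 131.1  78. ]
t 3.6 pos [394.1 224.1 118.7] F [-0.7  0.4 -0.1] w 0.0 yaw 119.99 j [ 0.46 -0.34  2.03 -0.    1.46 -0.06]
shift [14.   5.7 28.7]
```

View pics/scene2.png

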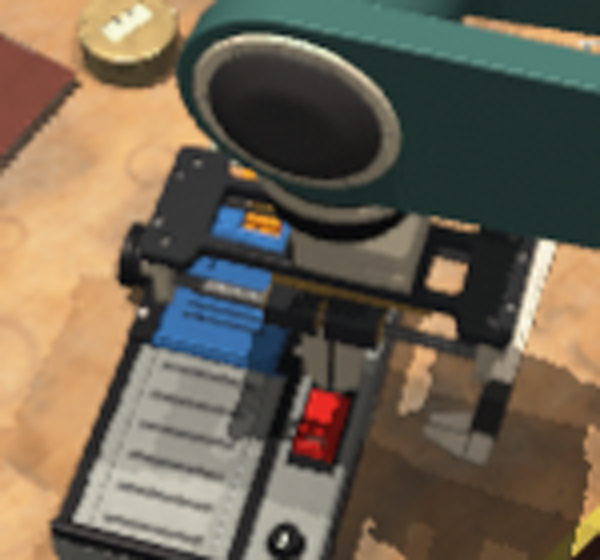

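The fingers are closed at about (330,365) in the crop, just tab-side of the red rocker at (322,425). I'll shift onto the raised half and go down.

>>> apply_moves --pt "-1 0.007 0.003 0 0" --pt "-1 0.014 0.006 0 0" --pt "-1 0.014 0.006 0.01 0" --pt "-1 0.014 0.006 0.02 0" --pt "-1 0.014 0.006 0.03 0" --pt "-1 0.014 0.006 0.038 0" --pt "-1 0.014 0.006 0.043 0" --pt "-1 0.014 0.006 0.046 0" --pt "-1 0.014 0.006 0.048 0" --pt "-1 0.014 0.006 0.048 0"

```text
time: 4.85
ee_pos: [392.3, 239.2, 70.8]
eef_rot: [0.0, 0.5, 0.866, 0.0]
ft_force: [0.0, 0.3, 0.4]
gripper_width: 0.006
gripper_force: 0.1
```

>>> apply_moves --pt "-1 0 0 0.001 0" --pt "-1 0 0 0.0015 0" --pt "-1 0 0 0.002 0" --pt "-1 0 0 0.0025 0" --pt "-1 0 0 0.003 0" --pt "-1 0 0 0.0035 0" --pt "-1 0 0 0.004 0" --pt "-1 0 0 0.0045 0" --pt "-1 0 0 0.005 0" --pt "-1 0 0 0.005 0"

```text
time: 6.1
ee_pos: [392.4, 239.3, 67.0]
eef_rot: [0.0, 0.5, 0.866, 0.0]
ft_force: [-8.2, -3.1, 18.6]
gripper_width: -0.001
gripper_force: 9.5
```

Firm stop at 67 mm with 18 N, so the rocker looks fully down. I'll lift, move to the tab and check on the way.

>>> apply_moves --pt "-1 0 0 -0.01 0" --pt "-1 0 0 -0.03 0" --pt "-1 0 0 -0.05 0" --pt "-1 -0.03 0.01 -0.06 0" --pt "-1 -0.07 0.03 -0.06 0" --pt "-1 -0.11 0.05 -0.06 0" --pt "-1 -0.14 0.065 -0.06 0" --pt "-1 -0.165 0.072 -0.06 0" --pt "-1 -0.165 0.072 -0.06 0" --pt "-1 -0.165 0.072 -0.06 0"

```text
time: 7.35
ee_pos: [536.9, 132.6, 126.2]
eef_rot: [0.0, 0.5, 0.866, 0.0]
ft_force: [-0.2, 0.2, -0.1]
gripper_width: 0.004
gripper_force: 0.0
```

```bash
python3 - <<'E'
from h import *
for c in("scene","top"):
    p,D=viewer.grab_frame(c); P=cloud(c,D)
    H,S,V=[cv2.cvtColor(p,cv2.COLOR_BGR2HSV)[...,i] for i in range(3)]
    q=((H<6)|(H>174))&(S>150)&(abs(P[...,0]-398)<30)&(abs(P[...,1]-229)<35)&(P[...,2]>58); X=P[q]
    if len(X)>10:
        v=(X[:,:2]-[398.7,228.5])@YA; print(c,len(X),"slope z per y",np.polyfit(v,X[:,2],1))
    x0,y0=(180,170) if c=="scene" else (170,140)
    cv2.imwrite(f"pics/{c}3.png",cv2.resize(p[y0:y0+140,x0:x0+150],None,fx=4,fy=4,interpolation=cv2.INTER_CUBIC))
    for r in spotter.tip_of(c,"tab_pad")[:1]: print(c,round(r["p"],2),np.round(r["point"]),at_z(c,r["point"],78).round(1))
need([538.5,130.5,78])
E
```

```text
scene 169 slope z per y [-0.1880865  68.67073555]
scene 0.62 [248. 208.] [550.8 122.5  78. ]
top 70 slope z per y [-0.12351152 68.89888834]
t 7.55 pos [536.7 132.8 126. ] F [-0.   0.4  0.7] w 0.01 yaw 120.04 j [ 0.2  -0.11  1.82  0.    1.43 -0.33]
shift [-2.9  0.4 48. ]
```

View pics/scene3.png

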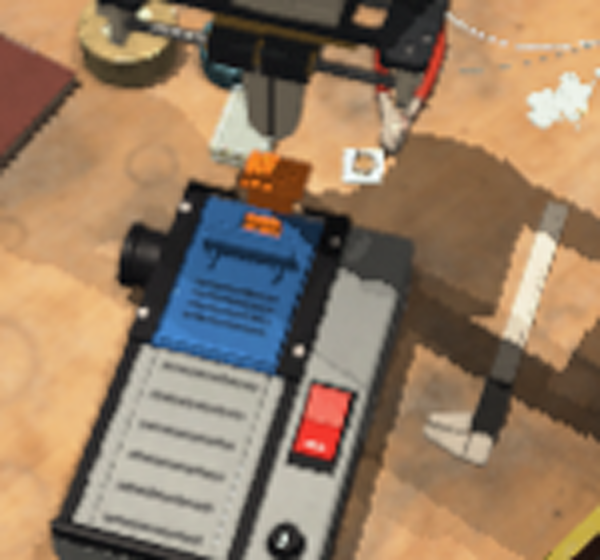

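The white-marked half is now level and the tab-side half raised, so the switch is off. The fingers hang over the orange pad at (275,180). I'll press the tab now.

>>> apply_moves --pt "-1 -0.002 0 0.02 0" --pt "-1 -0.002 0 0.035 0" --pt "-1 -0.002 0 0.045 0" --pt "-1 -0.002 0 0.048 0" --pt "-1 -0.002 0 0.05 0" --pt "-1 -0.002 0 0.052 0" --pt "-1 -0.002 0 0.054 0" --pt "-1 -0.002 0 0.055 0" --pt "-1 -0.002 0 0.056 0" --pt "-1 -0.002 0 0.056 0"

```text
time: 8.8
ee_pos: [538.4, 130.4, 69.9]
eef_rot: [0.0, 0.5, 0.866, 0.0]
ft_force: [1.8, -4.6, 5.0]
gripper_width: 0.004
gripper_force: 2.7
```

>>> apply_moves --pt "-1 0 0 0.0005 0" --pt "-1 0 0 0.001 0" --pt "-1 0 0 0.0015 0" --pt "-1 0 0 0.002 0" --pt "-1 0 0 0.0025 0" --pt "-1 0 0 0.003 0" --pt "-1 0 0 0.003 0" --pt "-1 0 0 0.003 0" --pt "-1 0 0 0.003 0" --pt "-1 0 0 0.003 0"

```text
time: 10.05
ee_pos: [538.9, 130.5, 68.8]
eef_rot: [0.001, 0.5, 0.866, 0.001]
ft_force: [-5.8, -6.9, 24.1]
gripper_width: 0.01
gripper_force: 11.8
```

```bash
cat > rib.py <<'E'
from h import *
for c in("scene","top"):
    p,D=viewer.grab_frame(c); P=cloud(c,D)
    H=cv2.cvtColor(p,cv2.COLOR_BGR2HSV)[...,0]
    v=(P[...,:2]-O); y=v@YA; x=v@XA
    q=(abs(x)<35)&(abs(y)<130)&(P[...,2]>81)&(P[...,2]<88)&(H>95)&(H<125)
    print(c,q.sum(),"rib x,y",np.median(x[q]).round(1),np.median(y[q]).round(1), "span",np.percentile(y[q],[5,95]).round(1) if q.any() else "")
need([538,131,78])
E
python3 rib.py
```

```text
scene 77 rib x,y 0.3 -23.5 span [-28.2 -18.9]
top 0 rib x,y nan nan span 
t 10.15 pos [538.9 130.5  68.9] F [-5.3 -6.7 23.5] w 0.0 yaw 119.99 j [ 0.19 -0.07  1.87 -0.    1.33 -0.33]
shift [ 0.9 -0.5 -9.2]
  return _methods._mean(a, axis=axis, dtype=dtype,
  ret = ret.dtype.type(ret / rcount)
```

The lid sprung 13.5 mm (rib at y = -23.5). I'll rise and place the finger behind the rib.

>>> apply_moves --pt "-1 0 0 -0.01 0" --pt "-1 0 0 -0.025 0" --pt "-1 0 0 -0.04 0" --pt "-1 0.015 0 -0.045 0" --pt "-1 0.035 0 -0.045 0" --pt "-1 0.05 0 -0.045 0" --pt "-1 0.052 0 -0.045 0" --pt "-1 0.052 0 -0.035 0" --pt "-1 0.052 0 -0.02 0" --pt "-1 0.052 0 -0.02 0"

```text
time: 11.4
ee_pos: [511.4, 175.0, 84.6]
eef_rot: [-0.001, 0.5, 0.866, -0.001]
ft_force: [0.4, 0.6, -0.2]
gripper_width: 0.006
gripper_force: 0.0
```

```bash
python3 - <<'E'
from h import *
p,D=viewer.grab_frame("scene")
cv2.imwrite("pics/s4.png",cv2.resize(p[170:310,180:330],None,fx=4,fy=4,interpolation=cv2.INTER_CUBIC))
need(C(0,-43,73.5))
E
```

```text
t 11.45 pos [511.8 175.2  85.6] F [ 0.  -0.4  0.4] w 0.01 yaw 119.96 j [ 0.28 -0.11  1.89 -0.    1.37 -0.24]
shift [ 0.3  1.  12.1]
```

View pics/s4.png

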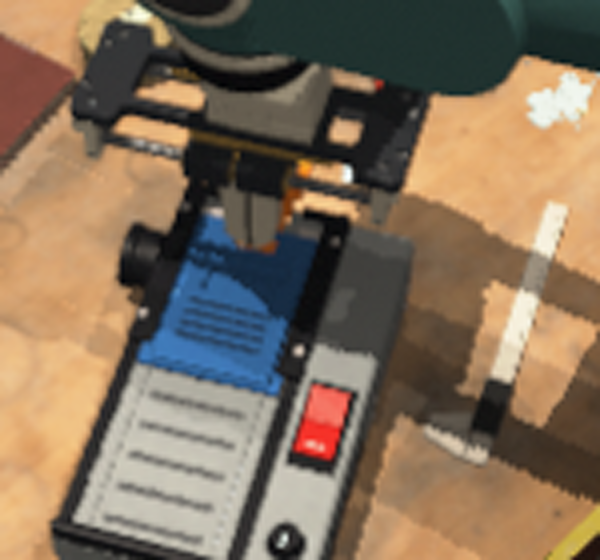

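The fingers are behind the rib (crop ~(255,240)) and the lid's front edge is on the deck. Next: go down and push.

>>> apply_moves --pt "-1 0 0.001 0.006 0" --pt "-1 0 0.001 0.011 0" --pt "-1 0 0.001 0.012 0" --pt "-1 0.004 0.001 0.012 0" --pt "-1 0.009 0.001 0.012 0" --pt "-1 0.015 0.001 0.012 0" --pt "-1 0.022 0.001 0.012 0" --pt "-1 0.03 0.001 0.012 0" --pt "-1 0.038 0.001 0.012 0" --pt "-1 0.046 0.001 0.012 0"

```text
time: 12.7
ee_pos: [489.8, 216.4, 74.8]
eef_rot: [0.0, 0.5, 0.866, 0.0]
ft_force: [-0.1, -2.1, 2.0]
gripper_width: 0.004
gripper_force: 1.2
```

```bash
python3 rib.py 2>/dev/null; python3 -c "
from h import *
need(C(0,73,73.5))"
```

```text
scene 80 rib x,y -0.7 18.0 span [12.7 21.9]
top 0 rib x,y nan nan span 
t 12.8 pos [489.5 216.7  74.6] F [ 0.4 -0.2  0.1] w 0.0 yaw 120.03 j [ 0.37 -0.11  1.91  0.    1.35 -0.16]
shift [-98.4  -0.9  -3.4]
t 12.8 pos [489.5 216.7  74.6] F [ 0.4 -0.2  0.1] w 0.0 yaw 120.03 j [ 0.37 -0.11  1.91  0.    1.35 -0.16]
shift [69.2 -1.1  1.2]
```

Rib at y = 18 and the lid is sliding well.

>>> apply_moves --pt "-1 0.008 0 0 0" --pt "-1 0.016 0 0 0" --pt "-1 0.024 0 0 0" --pt "-1 0.032 0 0 0" --pt "-1 0.04 0 0 0" --pt "-1 0.048 0 0 0" --pt "-1 0.055 0 0 0" --pt "-1 0.061 0 0 0" --pt "-1 0.065 0 0 0" --pt "-1 0.067 0 0 0"

```text
time: 14.05
ee_pos: [456.4, 274.1, 74.6]
eef_rot: [0.0, 0.5, 0.866, -0.0]
ft_force: [3.7, -2.9, 1.0]
gripper_width: 0.005
gripper_force: 2.3
```

>>> apply_moves --pt "-1 0.001 0 0 0" --pt "-1 0.002 0 0 0" --pt "-1 0.003 0 0 0" --pt "-1 0.003 0 0 0" --pt "-1 0.003 0 0 0" --pt "-1 0.003 0 0 0" --pt "-1 0.003 0 0 0" --pt "-1 0.003 0 0 0" --pt "-1 0.003 0 0 0" --pt "-1 0.003 0 0 0"

```text
time: 15.3
ee_pos: [456.5, 274.7, 75.2]
eef_rot: [0.002, 0.5, 0.866, -0.001]
ft_force: [10.4, -16.5, 3.9]
gripper_width: 0.002
gripper_force: 10.1
```

```bash
python3 rib.py 2>/dev/null
```

```text
scene 101 rib x,y -0.2 85.9 span [80.4 90.7]
top 0 rib x,y nan nan span 
t 15.4 pos [456.5 274.7  75.2] F [ 10.9 -18.    3.7] w 0.01 yaw 119.94 j [ 0.5  -0.12  1.91 -0.    1.35 -0.03]
shift [-165.2   -1.1   -2.1]
```

At the stop (19 N, rib at y ≈ 85.9). I'll back off slightly, lift away and check.

>>> apply_moves --pt "-1 -0.004 0 0 0" --pt "-1 -0.008 0 0 0" --pt "-1 -0.01 0 -0.01 0" --pt "-1 -0.01 0 -0.03 0" --pt "-1 -0.01 0 -0.06 0" --pt "-1 -0.01 0 -0.1 0" --pt "-1 -0.05 -0.03 -0.12 0" --pt "-1 -0.1 -0.06 -0.12 0" --pt "-1 -0.15 -0.08 -0.12 0" --pt "-1 -0.15 -0.08 -0.12 0"

```text
time: 16.65
ee_pos: [461.0, 104.1, 196.5]
eef_rot: [0.001, 0.502, 0.865, 0.001]
ft_force: [-0.3, 0.1, 0.4]
gripper_width: 0.0
gripper_force: 0.0
```

```bash
python3 rib.py 2>/dev/null; python3 - <<'E'
from h import *
p,D=viewer.grab_frame("scene")
cv2.imwrite("pics/s5.png",cv2.resize(p[170:330,180:330],None,fx=3.7,fy=3.7,interpolation=cv2.INTER_CUBIC))
E
```

```text
scene 111 rib x,y 0.8 85.0 span [80.5 89.9]
top 61 rib x,y 0.8 84.8 span [80.7 88.8]
t 16.75 pos [460.8 106.6 195.9] F [0.1 0.4 0.5] w 0.01 yaw 119.92 j [ 0.17 -0.33  1.89  0.    1.58 -0.35]
shift [-17.3  78.9 118.1]
```

View pics/s5.png

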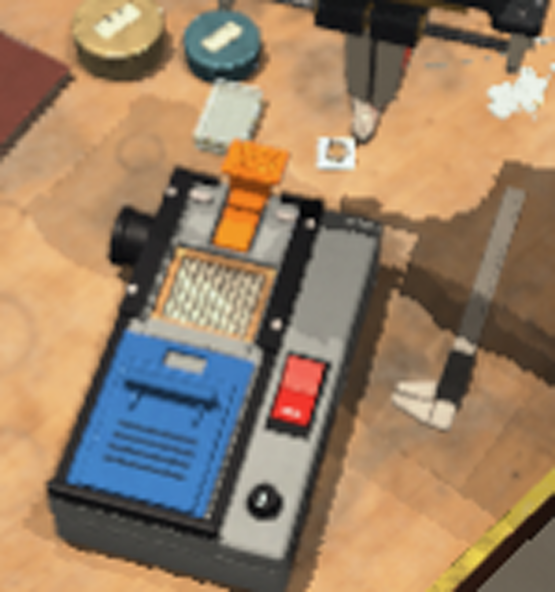

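The lid lies against the stop (crop (150,430)), the filter is fully open at (215,295), the rocker is off at (298,390) and the tools are undisturbed.

```bash
python3 -c "
from h import *
print(arm.close_job())"
```

```text
the job is handed in; nothing more can be done
None
```

The collector is switched off, the tab was pressed until the lid sprang free, and the lid is pushed to its end stop, leaving the filter fully open; the final picture showed the tools in place, and I handed the job in at about 17 s.

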